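Set a blank step selector by its clicks, then switch the welder on

ROBOT

A 7-joint arm with a two-finger parallel gripper is mounted at the origin on the work surface. World frame = base frame: x ahead of the robot, y to its left, z up, the work surface at z = 0. Lengths are in m, angles in rad, forces in N, time in s.
With the tool pointing down it reaches from about 0.4 to 0.875 m from the base axis. Payload 19.3 kg.
Tool frame: the origin (TCP) lies at the very end of the fingers, on their centre line; the grasp point (between the pads) lies 19 mm behind it; x points along the fingers, y is the direction in which the jaws open and shut, and the axes are right-handed (so a half turn about x gives the same grasp; the last joint's range is limited). The gripper opens to 85 mm and grips with 20 to 120 N. Pads are 22 mm wide; open, the fingers measure 114 mm over their backs; the gripper's body (76 mm by 85 mm) begins 54 mm behind the grasp point. The pads swing forward as they close: fully open they stand 13 mm farther back than shut.
Start: joints at [1.269, 0.521, -0.036, 1.599, 0.021, 1.021, -0.113], TCP at [0.144, -0.608, 0.231] pointing down, gripper open.
Joint ranges: [-2.91, 2.91], [-0.3, 2.13], [-1.5, 1.42], [0.17, 2.43], [-1.26, 4.41], [0.16, 1.93], [-2.52, 2.52]. Speed limits (rad/s): [1.89, 1.89, 2.39, 2.39, 3.01, 3.01, 3.01].

INTERFACE

Orientations are given as [roll, pitch, yaw] about the fixed x, y, z axes, in that order (R = Rz(yaw) Ry(pitch) Rx(roll)).
In Python, from station import get_state, grab_frame, camera_info, finish_job gives the robot as it stands. The module is installed in compiled form; this text tells all that it offers.
- The arm moves only by the tool drive_tool, never from a script. Its argument "rows" is one flat list of numbers, 5 for each row, row after row: the finger opening in mm, from 0 to 85.4, then the shift along the tool's x, y, z in mm, then the turn about the tool's x in rad. In form: [hand, x, y, z, twist, hand, x, y, z, twist, ...]. A call has 1 to 20 rows; each row is the pose to reach, as a shift and turn from the pose commanded when the call began, along the tool's axes at that moment; what a row does not reach only later rows make up. A row lasts 1/10 s, in which the tool goes at most 50 mm and 8.59 degrees, less where a joint would pass 70% of its speed; a pose out of reach is approached as far as the arm can. A call with a gripper value outside its range is refused whole. The fingers move at their own pace and stop on an object; the grip force is fixed at half the most. Time passes only in rows, so rows that repeat a pose let the fingers close. It gives the time, the measured TCP pose, the force and the opening at its end, in the units of the state.
- get_state(): the state, without advancing time (a new reading comes with each control period).
- grab_frame(name): name is "scene" or "side" or "wrist"; returns the picture (420x560x3 uint8, blue, green, red); there is no depth.
- camera_info(name): a dict with "fx", "fy", "cx", "cy" (pixels), "view" (4x4, takes a point from world to camera coordinates); the wrist camera has in their place "tool_from_camera" (4x4, takes a point from camera to tool coordinates, whose origin is the TCP and whose axes are the tool frame's). Camera axes: x right, y up, looking along -z (the intrinsics and any distortion apply to the point x, -y, -z); pixel columns grow to the right and rows downward; lengths in m; the calibration is good to about 2 mm. A picture is of the moment at which its call begins: read the wrist's pose just before it. camera_info takes no time and is no camera call.
- finish_job(): hands the job in, once; it reports no verdict.
The state is a dict: "clock": time; "joint_pos": joint angles; "qvel": joint speeds; "joint_efforts": joint torques, N m; "tool_pos": TCP position; "tcp_rot": TCP orientation; "ft_force": force on the tool from outside, world axes, zero at the start; "moment": the same for the moment, N m; "finger_gap": finger opening in m.
Only numpy, scipy, OpenCV 4.12 (cv2) and the standard library are available. Lean on these libraries where they do the work, as an engineer would, in place of code of your own. Each camera call takes 0.05 s, during which the arm holds its last target. There are 200 camera calls.

TASK

The crank selector on the welder's grey remote box carries no marks: with the isolator still off, push its crank anticlockwise all the way back to its end stop, then turn it clockwise exactly four clicks from there and let it rest. Only then throw the lever on the separate isolator box fully over to its other side. Leave the round trim knob as it is set, do not knock the other things on the bench about, and finish clear of everything.

Things in the scene. Friction and masses are not known exactly. Their poses are not given: they have to be found in the camera images.
- step_box: Fixed grey sheet-steel box, 200 (x) x 190 (y) x 70 mm tall, lid level; origin under its centre, z up; yaw within 0.4 rad of the world's. On the lid: the crank selector (axis 20 mm to the box's -x side of the centre) and, near the +x +y corner, a round black trim knob.
- selector_axis (a point): Point on the crank selector's vertical axis, on the lid; axes as the box's. Black hub 40 mm wide, 26 mm tall; flat steel arm 14 mm wide, underside 8 and top 18 mm above the lid. At joint 0 the arm points at -108 degrees from the box's +x (to its -y side, a little to -x); clockwise it passes -180 (the box's -x) to -252 degrees.
- selector (a joint): Angle of the blank crank, rad, growing clockwise seen from above. Seven sprung rest positions 0.419 apart: 0, 0.419, ... 2.513. The first (count zero) is at the anticlockwise end stop, the last at the clockwise one; the stops lie 0.03 beyond. It springs into the nearer position; each click takes about 3 to 4 N at the post, then snaps over. Starts between 0.75 and 2.5.
- selector_post (a point): Centre of the top of the crank's upright black post: 14 mm in diameter, 60 mm from the axis, its top 60 mm above the lid. Push its side, above the arm.
- trim_rim (a point): Point on the top rim of the round trim knob, 16 mm from the knob's axis; the knob is 36 mm in diameter, 22 mm tall, its axis at +65, +50 mm from the box's centre in the box's frame. To be left as it is.
- isolator: Fixed grey isolator box, 130 (x) x 100 (y) x 60 mm tall, with the lever's dark block (70 x 50 x 25 mm) on top; origin under its centre, z up. Its yaw stays within 0.4 rad of the world's. It stands either left or right of the step box.
- toggle (a joint): Angle of the isolator's lever in rad: 0 (off) leaning 0.5 rad to the box's -x side, 1.0 (on, at its stop) leaning 0.5 rad to its +x side; it turns about the box's y axis, stays where it is left and takes about 1 N to move.
- toggle_pivot (a point): The lever's pivot, 82 mm above the bench in the middle of the isolator; its axes are those of the isolator box.
- toggle_tip (a point): Centre of the black ball, 26 mm in diameter, at the end of the lever's 10 mm steel rod, 80 mm from the pivot.
- tube_offcut: bright steel tube offcut, 36 mm diameter, 60 mm tall, standing on the bench; origin under its centre. A bystander.
- spacer: dark steel spacer ring, 28 mm diameter, 22 mm tall, lying on the back right corner of the step box's lid; origin under its centre. A bystander.
- spray_can: yellow spray can with red cap, 52 mm diameter, 166 mm tall, standing at the back; origin under its centre. A bystander.
- hammer: hammer 260 mm long lying across the back of the bench; origin under the middle of its length. A bystander.
- wrench: steel open-ended wrench 180 mm long lying flat at the left; origin under its middle. A bystander.
- brush: brush 200 mm long lying at the right; origin under its middle. A bystander.
- steel_block: dark steel block 35 x 30 x 25 mm lying on the bench; origin under its centre. A bystander.
Not all that is in view belongs to the job. What is shaped like the isolator but turquoise is not meant.

How it is judged:
On the way, in this order (a step that is already met when the one before it is completed fails the run):
1. the crank is back at its anticlockwise end stop, the isolator still off (value of joint selector below 0.1 rad and value of joint toggle below 0.35 rad), for 0.1 s.
2. the crank rests at the fourth click from the stop, the isolator still off (value of joint selector between 1.55552 and 1.79552 rad and velocity of joint selector between -0.1 and 0.1 rad/s and value of joint toggle below 0.35 rad), for 0.3 s.
At the end, for the whole second after the job is handed in: the crank rests at the fourth click from its anticlockwise stop (1.676 rad, within 0.12), having been back at the stop first, and the isolator's lever is fully over (above 0.88 of 1.0 rad), both at rest; the trim knob and the bystanders are where they were (value of joint selector between 1.55552 and 1.79552 rad and value of joint toggle above 0.88 rad and velocity of joint toggle between -0.1 and 0.1 rad/s and velocity of joint selector between -0.1 and 0.1 rad/s); the robot touches nothing.
It fails at once if the isolator is switched on while the crank is not at the fourth click (value of joint toggle above 0.5 rad and (value of joint selector below 1.47552 rad or value of joint selector above 1.87552 rad)).
It fails at once if the trim knob is turned (distance of trim_rim from where it was at the start of the episode above 0.008 m).
It fails at once if a bystander is knocked about (moved more than 40 mm) (distance of any of tube_offcut, spacer, spray_can, hammer, wrench, brush, steel_block from where it was at the start of the episode above 0.04 m).
It also fails if it takes over 61 s, if anything falls off the work surface, if the arm or the gripper's body presses on something with over 40 N, if the wrist force passes 120 N, or if a joint passes its speed limit or range.

## Working session

There is one attempt and no reset: what is moved stays moved. The work goes in short steps, Python scripts to look and compute and a tool call to move; the robot and the scene stay as the last step left them, time stands still between calls to the robot, and variables do not carry over. Pictures are saved under pics/ and viewed, about 8 in all and at most 12, crops included, and the job is handed in when it is done.

Besides the shell and the picture viewer there is one more tool, called after "Emit:" as name(argument=value, ...) on one line, values as JSON. drive_tool: Moves the arm, as the interface text tells. Its arguments: {"type":"object","properties":{"rows":{"type":"array"}},"required":["rows"]}

```bash
mkdir -p pics
cat > h.py <<'E'
import numpy as np,cv2
from station import *
def save(n,f): 
    im=grab_frame(n); cv2.imwrite(f'pics/{f}.png',im); return im
def proj(n,P):
    c=camera_info(n); P=np.atleast_2d(P); V=np.array(c['view'])
    q=P@V[:3,:3].T+V[:3,3]
    return np.c_[c['cx']+c['fx']*q[:,0]/-q[:,2], c['cy']-c['fy']*q[:,1]/-q[:,2]]
def ray(n,u,v,z):
    c=camera_info(n); V=np.array(c['view']); R=V[:3,:3]; o=-R.T@V[:3,3]
    d=R.T@np.array([(u-c['cx'])/c['fx'],-(v-c['cy'])/c['fy'],-1.])
    return o+d*(z-o[2])/d[2]
E
python3 - <<'E'
from h import *
a=save('scene','s0');b=save('side','d0')
s=get_state();print(s)
for n in('scene','side','wrist'):print(camera_info(n))
E
```

```text
{'clock': 0.1, 'joint_pos': array([ 1.26875955,  0.52198633, -0.03629927,  1.59993157,  0.02119661,
        1.02107598, -0.11277805]), 'qvel': array([-1.95964847e-03, -1.30285489e-03,  2.16958057e-03,  8.79732491e-05,
       -3.09455874e-04, -2.00454977e-04, -1.83331936e-04]), 'joint_efforts': array([ 1.98349204e-03, -9.28484058e+01,  1.98363662e+00, -3.70526648e+01,
        1.81238976e-02,  5.40124864e-03,  1.11565757e-04]), 'tool_pos': array([ 0.14349046, -0.60800925,  0.23077066]), 'tcp_rot': array([-1.4913152 ,  1.56977986,  1.88209866]), 'ft_force': array([-0.58910485, -0.31931202, -0.46951474]), 'moment': array([0.04138103, 0.01048668, 0.01118157]), 'finger_gap': 0.08552969841868366}
{'fx': 407.62834808220697, 'fy': 407.62834808220697, 'cx': 276.62066405923923, 'cy': 207.17296965503465, 'view': array([[ 0.13179524,  0.99118642,  0.01339746, -0.07731059],
       [-0.80611528,  0.09930173,  0.58336723,  0.34527569],
       [ 0.57689528, -0.08768492,  0.81209802, -1.68058953],
       [ 0.        ,  0.        ,  0.        ,  1.        ]])}
{'fx': 407.72831898790366, 'fy': 407.72831898790366, 'cx': 277.57120466860226, 'cy': 205.0488704498468, 'view': array([[ 0.99927445, -0.03088767, -0.02228304, -0.51172096],
       [ 0.03528232,  0.53039266,  0.84701758, -0.10696084],
       [-0.01434364, -0.84718922,  0.53109762, -1.12349937],
       [ 0.        ,  0.        ,  0.        ,  1.        ]])}
{'fx': 362.60788946391233, 'fy': 362.60788946391233, 'cx': 284.38052838599606, 'cy': 214.4712092749797, 'tool_from_camera': array([[ 9.02149996e-05,  2.63274710e-01, -9.64720902e-01,
        -1.42086410e-01],
       [ 9.99999916e-01, -4.09890830e-04, -1.83461326e-05,
         6.05576353e-04],
       [-4.00260324e-04, -9.64720819e-01, -2.63274725e-01,
        -6.56037695e-02],
       [ 0.00000000e+00,  0.00000000e+00,  0.00000000e+00,
         1.00000000e+00]])}
```

View pics/s0.png

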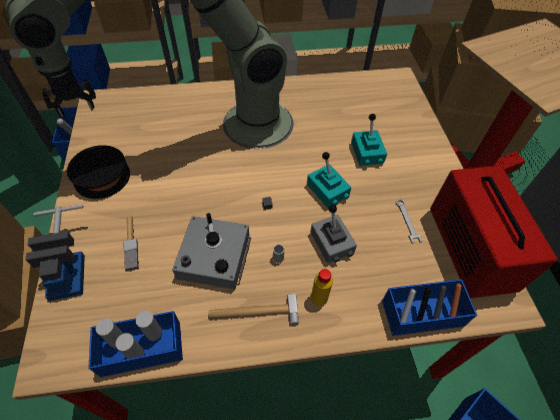

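View pics/d0.png

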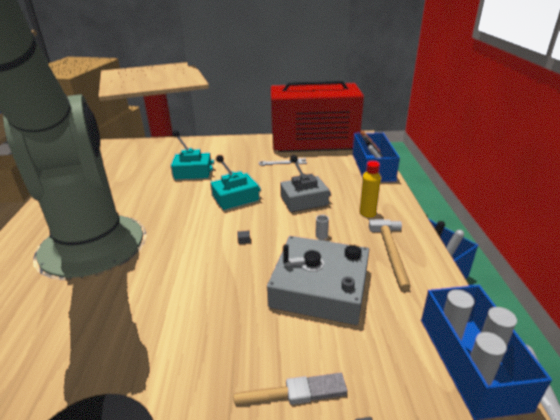

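The scene view shows the grey step box at about (212,251) and its crank post at about (209,218). There are three candidates for the isolator: grey at (333,240), turquoise at (328,186) and turquoise at (369,147). The grey one fits the description. I'll confirm it in enlarged crops.

Run:
```python
import cv2
a=cv2.imread('pics/s0.png');b=cv2.imread('pics/d0.png')
cv2.imwrite('pics/c1.png',cv2.resize(a[195:295,165:365],None,fx=4,fy=4,interpolation=2))
cv2.imwrite('pics/c2.png',cv2.resize(b[145:325,260:380],None,fx=3.2,fy=3.2,interpolation=2))
```

```text
(no output)
```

View pics/c1.png

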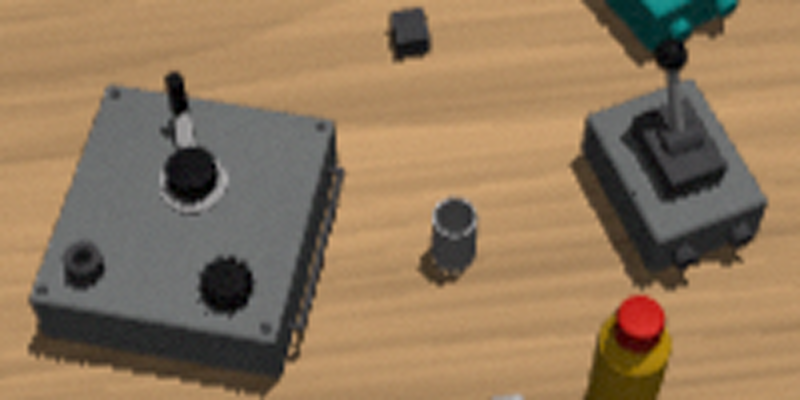

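View pics/c2.png

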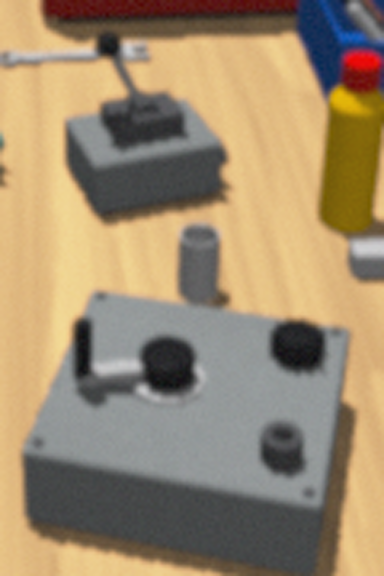

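Both crops confirm it. The only grey isolator is at scene (333,240), its ball is at (333,208) and the lever leans towards the robot. The step box's crank post top is at scene (208.5,214.5) and side (286,246). The spacer is at scene (186,261), the trim knob at (221,266) and the tube at (279,252).

```bash
cat > fit.py <<'E'
from h import *
from scipy.optimize import least_squares
S=lambda p:np.array(p)/4+[165,195]
D=lambda p:np.array(p)/3.2+[260,145]
def T(p,L):
    c,s=np.cos(p[2]),np.sin(p[2]); L=np.atleast_2d(L)
    return np.c_[p[0]+c*L[:,0]-s*L[:,1],p[1]+s*L[:,0]+c*L[:,1],L[:,2]]
sq=lambda a,b,z:np.array([[-a,-b,z],[-a,b,z],[a,b,z],[a,-b,z]])
box=np.r_[sq(.1,.095,.07),[[-.02,0,.096],[.065,.05,.092]]]
def fit(L,s,d,x0):
    f=lambda p:np.r_[(proj('scene',T(p,L[:len(s)]))-s).ravel(),(proj('side',T(p,L[:len(d)]))-d).ravel()]
    r=least_squares(f,x0);print('pose',r.x.round(4),'res',r.fun.round(1));return r.x
bs=S([(108,86),(335,122),(280,345),(35,303),(190,168),(226,280)])
bd=D([(27,455),(100,293),(350,330),(322,500),(167,355),(298,338)])
pb=fit(box,bs,bd,[.7,-.2,0])
iso=sq(.065,.05,.06)
is_=S([(585,120),(692,80),(765,203),(660,247)])
pi=fit(iso,is_,D([(100,172),(66,122),(182,98),(224,155)]),[.7,.2,.3])
def tri(a,b):
    f=lambda P:np.r_[(proj('scene',P)-a).ravel(),(proj('side',P)-b).ravel()]
    r=least_squares(f,[.7,0,.1]);print('pt',r.x.round(4),r.fun.round(1));return r.x
post=tri(S((174,78)),D((83,323)));ball=tri(S((671,54)),D((107,44)))
ax=T(pb,[-.02,0,.07])[0];print('axis',ax)
d=post-ax;th=np.arctan2(d[1],d[0])-pb[2];print('arm deg',np.degrees(th),'r',np.hypot(*d[:2]),'joint',(np.radians(-108)-th)%(2*np.pi))
for k in range(7):
    a=pb[2]+np.radians(-108)-k*.419; print(k,(ax[:2]+.06*np.array([np.cos(a),np.sin(a)])).round(4),round(np.degrees(a),1))
tp=T(pi,[0,0,.082])[0];print('pivot',tp,'ball pred off',T(pi,[-.08*np.sin(.5),0,.082+.08*np.cos(.5)]),'on',T(pi,[.08*np.sin(.5),0,.082+.08*np.cos(.5)]))
print('tube',ray('scene',*S((456,210)),.06),'block',ray('scene',*S((410,20)),.025),'can',ray('scene',*S((640,312)),.166))
E
python3 fit.py
```

```text
pose [ 0.6064 -0.2058 -0.3048] res [-0.7 -0.3 -0.1 -0.5 -0.9  0.3 -2.2  0.3 -0.2  0.3 -0.1 -0.  -1.6 -1.3
 -2.3 -2.1  0.7 -1.7  1.3  1.8  0.8 -1.3  0.7 -2.3]
pose [0.6033 0.1778 0.2832] res [-1.5 -0.6 -1.2 -0.6  0.5  0.  -1.4  0.2 -0.7 -1.4 -0.8 -1.3  1.4 -0.6
  1.3 -3.8]
pt [ 0.5261 -0.2058  0.1287] [-0.2  0.5 -0.3 -0.3]
pt [0.5672 0.173  0.1549] [-0.   0.1 -0.1 -0.1]
axis [ 0.58728831 -0.19977889  0.07      ]
arm deg -156.93227445539262 r 0.061435653801398406 joint 0.8540292997361165
0 [ 0.5525 -0.2486] -125.5
1 [ 0.5356 -0.2303] -149.5
2 [ 0.5277 -0.2066] -173.5
3 [ 0.5301 -0.1818] -197.5
4 [ 0.5423 -0.16  ] -221.5
5 [ 0.5624 -0.1452] -245.5
6 [ 0.5868 -0.1398] -269.5
pivot [0.60331301 0.17779575 0.082     ] ball pred off [[0.56648635 0.1670799  0.1522066 ]] on [[0.64013968 0.1885116  0.1522066 ]]
tube [0.62772966 0.00119757 0.06      ] block [ 0.41423592 -0.00948554  0.025     ] can [0.7823232  0.10387283 0.166     ]
```

```bash
cat > plan.py <<'E'
from h import *
from scipy.spatial.transform import Rotation as Ro
AX=np.array([.5873,-.1998]);A0=-.3048+np.radians(-108)
def post(j): 
    a=A0-j; return AX+.06*np.array([np.cos(a),np.sin(a)]),a
def shift(P,jaw=None):
    """P world TCP, jaw= world angle of jaw axis (mod pi)"""
    s=get_state();R=Ro.from_euler('xyz',s['tcp_rot']).as_matrix()
    d=R.T@(np.array(P)-s['tool_pos'])*1000
    y=R[:,1];c=np.arctan2(y[1],y[0]);tw=0
    if jaw is not None: tw=-((jaw-c+np.pi/2)%np.pi-np.pi/2)
    return np.r_[d.round(1),round(tw,3)]
E
python3 - <<'E'
from plan import *
s=get_state();R=Ro.from_euler('xyz',s['tcp_rot']).as_matrix();print(R.round(3))
p,a=post(.838)
print(shift([*p,.22],a+np.pi/2))
E
```

```text
[[-0.     0.23  -0.973]
 [ 0.001 -0.973 -0.23 ]
 [-1.    -0.001  0.   ]]
[ 1.100e+01 -3.024e+02 -4.661e+02  1.180e-01]
```

Emit:
drive_tool(rows=[45, 0, -25, -40, 0, 45, 0, -50, -80, 0, 45, 0, -75, -120, 0.03, 45, 0, -100, -155, 0.06, 45, 0, -125, -193, 0.08, 45, 0, -150, -231, 0.1, 45, 0, -175, -270, 0.118, 45, 0, -200, -308, 0.118, 45, 0, -225, -347, 0.118, 45, 0, -250, -385, 0.118, 45, 0, -275, -424, 0.118, 45, 5, -295, -455, 0.118, 45, 11, -302, -466, 0.118, 45, 11, -302, -466, 0.118, 45, 11, -302, -466, 0.118, 45, 11, -302, -466, 0.118])

```text
clock: 1.7
tool_pos: [0.5269, -0.2087, 0.2205]
tcp_rot: [0.95, 1.57, -2.08]
ft_force: [-0.2, 0.6, -0.8]
finger_gap: 0.0452
```

Run:
```python
from plan import *
p,a=post(.838)
print(shift([*p,.10],a+np.pi/2))
w=save('wrist','w1')
```

```text
[ 1.205e+02 -2.100e+00 -1.100e+00 -2.000e-03]
```

View pics/w1.png

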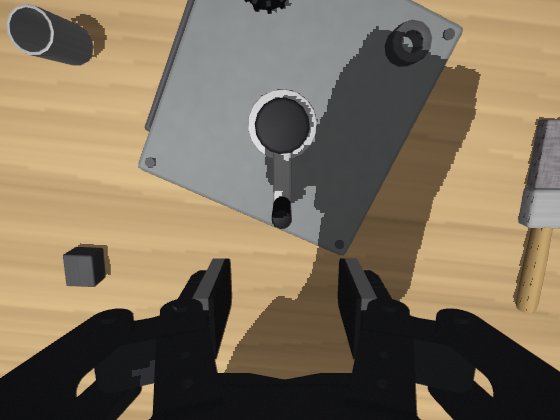

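The post is centred between the jaws: its top is at about (281,205), the hub is at (282,124), and the arm is perpendicular to the jaw axis. I'll check the radial position with the wrist calibration.

```bash
cat >> plan.py <<'E'
def wray(u,v,z,s=None):
    s=s or get_state();R=Ro.from_euler('xyz',s['tcp_rot']).as_matrix();c=camera_info('wrist');M=np.array(c['tool_from_camera'])
    d=R@M[:3,:3]@np.array([(u-c['cx'])/c['fx'],-(v-c['cy'])/c['fy'],-1]);o=s['tool_pos']+R@M[:3,3]
    return o+d*(z-o[2])/d[2]
E
python3 - <<'E'
from plan import *
print('post top',wray(281,205,.13),'bottom', wray(282,222,.09),'hub',wray(282,125,.096),'spacer',wray(409,43,.092)); print(post(.838))
E
```

```text
post top [ 0.53541977 -0.20622237  0.13      ] bottom [ 0.51209157 -0.20924307  0.09      ] hub [ 0.58563035 -0.20111956  0.096     ] spacer [ 0.64951922 -0.28157857  0.092     ]
(array([ 0.52768835, -0.20661548]), np.float64(-3.027755592153876))
```

The camera sits on the hub side, so the lower end (282,220) is the post's top. That puts it at x≈0.526, which agrees with the fit.

Emit:
drive_tool(rows=[45, 30, -1, 0, 0, 45, 60, -2, -1, 0, 45, 85, -2, -1, 0, 45, 105, -2, -1, 0, 45, 120, -2, -1, 0, 45, 120, -2, -1, 0, 24, 120, -2, -1, 0, 24, 120, -2, -1, 0, 24, 120, -2, -1, 0, 24, 120, -2, -1, 0, 24, 120, -2, -1, 0])

```text
clock: 2.85
tool_pos: [0.5286, -0.2053, 0.1007]
tcp_rot: [2.724, 1.57, -0.304]
ft_force: [0.5, -1.3, 0.4]
finger_gap: 0.0237
```

Run:
```python
from plan import *
save('side','d1');save('wrist','w2')
d=cv2.imread('pics/d1.png')[215:325,230:380];w=cv2.imread('pics/w2.png')
cv2.imwrite('pics/c3.png',np.hstack([cv2.resize(d,(410,300)),cv2.resize(w,(400,300))])[:,:800])
for j in [.838,.7,.56,.42,.28,.14,0,-.06]:
    p,a=post(j);print(j,shift([*p,.10],a+np.pi/2))
```

```text
0.838 [ 0.4  1.3  1.  -0. ]
0.7 [ 0.5    9.5    0.4   -0.138]
0.56 [ 0.5   17.7   -1.3   -0.278]
0.42 [ 0.5   25.6   -4.2   -0.418]
0.28 [ 0.5   33.    -8.1   -0.558]
0.14 [  0.5    39.8   -13.     -0.698]
0 [  0.5    45.8   -18.9    -0.838]
-0.06 [  0.5    48.2   -21.6    -0.898]
```

View pics/c3.png

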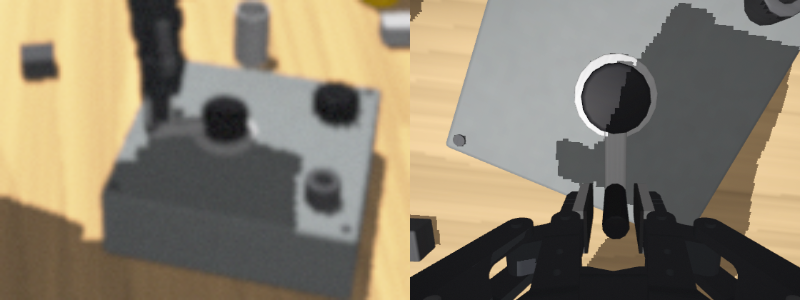

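The wrist half shows the post between the open pads, and the fingers clear the lid and hub. Now I'll push anticlockwise along the arc.

Emit:
drive_tool(rows=[24, 0, 5.5, 0.5, -0.07, 24, 0, 9.5, 0.5, -0.138, 24, 0, 13.5, -0.5, -0.208, 24, 0, 17.5, -1.5, -0.278, 24, 0, 21.5, -2.5, -0.348, 24, 0, 25.5, -4, -0.418, 24, 0, 29.5, -6, -0.488, 24, 0, 33, -8, -0.558, 24, 0, 36.5, -10.5, -0.628, 24, 0, 40, -13, -0.698, 24, 0, 43, -16, -0.768, 24, 0, 46, -19, -0.838, 24, 0, 48, -21.5, -0.898, 24, 0, 50, -23.5, -0.938, 24, 0, 50, -23.5, -0.938, 24, 0, 50, -23.5, -0.938, 24, 0, 50, -23.5, -0.938])

```text
clock: 4.65
tool_pos: [0.5567, -0.2515, 0.1001]
tcp_rot: [-1.527, 1.569, 2.667]
ft_force: [-5.1, 5.3, 4.6]
finger_gap: 0.0242
```

Run:
```python
from plan import *
print(get_state()['ft_force'])
save('wrist','w3');save('scene','s3')
d=cv2.imread('pics/s3.png')[195:295,165:265];w=cv2.imread('pics/w3.png')
cv2.imwrite('pics/c4.png',np.hstack([cv2.resize(d,(300,300)),cv2.resize(w,(400,300))]))
for j in [0,.2,.4,.6,.8,1.0,1.2,1.4,1.6,1.676]:
    p,a=post(j);print(j,shift([*p,.10],a+np.pi/2))
```

```text
[-5.08025916  5.29634605  4.5580704 ]
0 [ 0.1 -5.  -0.4  0.1]
0.2 [  0.2 -16.8  -2.8   0.3]
0.4 [  0.2 -27.8  -7.4   0.5]
0.6 [  0.2 -37.7 -14.2   0.7]
0.8 [  0.2 -46.  -22.8   0.9]
1.0 [  0.2 -52.5 -32.9   1.1]
1.2 [  0.2 -56.9 -44.    1.3]
1.4 [  0.2 -58.9 -55.9   1.5]
1.6 [  0.2   -58.5   -67.8    -1.441]
1.676 [  0.2   -57.8   -72.3    -1.365]
```

View pics/c4.png

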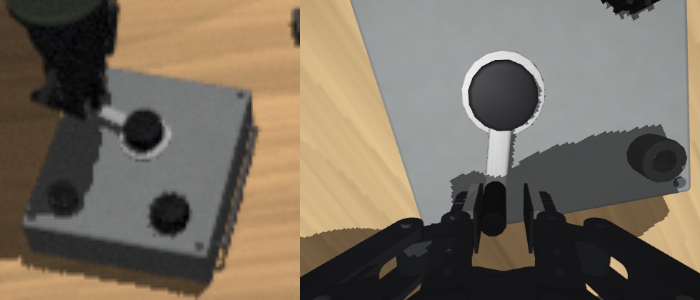

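The reaction force is about 7 N, more than a click takes, and the post lies against the trailing finger at about joint -0.02. That means it is at the stop. Now four clicks clockwise.

Emit:
drive_tool(rows=[24, 0, -5, -0.5, 0.1, 24, 0, -11, -1.5, 0.2, 24, 0, -17, -3, 0.3, 24, 0, -22.5, -5, 0.4, 24, 0, -28, -7.5, 0.5, 24, 0, -33, -10.5, 0.6, 24, 0, -37.5, -14, 0.7, 24, 0, -42, -18.5, 0.8, 24, 0, -46, -23, 0.9, 24, 0, -49.5, -28, 1.0, 24, 0, -52.5, -33, 1.1, 24, 0, -55, -38.5, 1.2, 24, 0, -57, -44, 1.3, 24, 0, -58, -50, 1.4, 24, 0, -59, -56, 1.5, 24, 0, -59, -62, 1.6, 24, 0, -58.5, -68, 1.7, 24, 0, -58, -72.5, 1.776, 24, 0, -58, -72.5, 1.776, 24, 0, -58, -72.5, 1.776])

```text
clock: 6.75
tool_pos: [0.543, -0.1605, 0.1003]
tcp_rot: [1.329, 1.571, -2.534]
ft_force: [0.0, -0.7, 0.0]
finger_gap: 0.0241
```

Run:
```python
from plan import *
p,a=post(1.676);print(get_state()['ft_force'],p,shift([*p,.10],a+np.pi/2))
```

```text
[ 0.00160134 -0.71683912  0.03848488] [ 0.54235675 -0.16004948] [0.3   0.1   0.8   0.003]
```

Emit:
drive_tool(rows=[40, 0, 0, 1, 0, 40, 0, 0, 1, 0, 40, 0, 0, 1, 0, 40, -30, 0, 1, 0, 40, -70, 0, 1, 0, 40, -115, 0, 1, 0, 40, -130, 0, 1, 0, 40, -130, 0, 1, 0])

```text
clock: 7.55
tool_pos: [0.5434, -0.1603, 0.2328]
tcp_rot: [-2.584, 1.567, -0.167]
ft_force: [0.4, -0.0, -1.2]
finger_gap: 0.0402
```

Run:
```python
from plan import *
print(get_state()['tool_pos'])
save('wrist','w4')
```

```text
[ 0.54335903 -0.16027331  0.23282696]
```

View pics/w4.png

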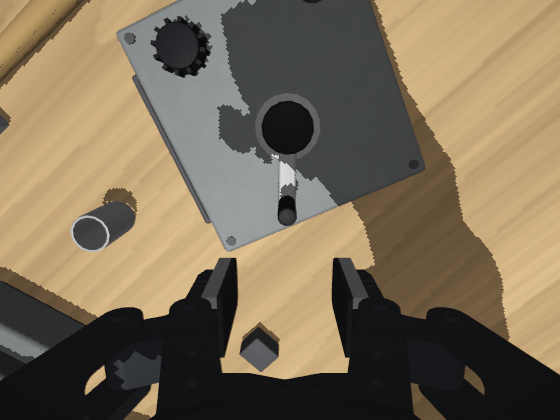

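The crank is at (288,127)→(288,215) in the image, parallel to the tool's arm direction. That is joint 1.676 within about 1°, so it rests at click four. Next is the isolator.

Run:
```python
from plan import *
s=get_state();print(s['joint_pos'].round(2))
jaw=.283+np.pi/2
u=np.array([np.cos(.283),np.sin(.283)])
b=np.array([.567,.170])
print(shift([*(b-.055*u),.23],jaw))
print('turq ball',ray('scene',326,155,.15),ray('scene',328,186,.06))
```

```text
[ 0.1   0.43  0.12  1.77 -0.06  0.95 -2.06]
[   0.9   -216.9    229.8     -1.007]
turq ball [0.34248174 0.19892275 0.15      ] [0.40556194 0.20329145 0.06      ]
```

Emit:
drive_tool(rows=[0, 0, -22, 23, -0.1, 0, 0, -44, 46, -0.2, 0, 0, -66, 69, -0.3, 0, 0, -88, 92, -0.4, 0, 0, -110, 115, -0.5, 0, 0, -132, 138, -0.6, 0, 0, -154, 161, -0.7, 0, 0, -176, 184, -0.8, 0, 0, -198, 207, -0.9, 0, 0, -217, 230, -1.007, 0, 0, -217, 230, -1.007, 0, 0, -217, 230, -1.007, 0, 0, -217, 230, -1.007])

```text
clock: 8.9
tool_pos: [0.5137, 0.154, 0.2295]
tcp_rot: [0.249, 1.569, -2.612]
ft_force: [0.0, -0.2, 1.1]
finger_gap: -0.0003
```

Run:
```python
from plan import *
print(get_state()['finger_gap'])
save('wrist','w5')
jaw=.283+np.pi/2
u=np.array([np.cos(.283),np.sin(.283)])
b=np.array([.567,.170])
print(shift([*(b-.055*u),.14],jaw),shift([*(b+(.0767-.022)*u),.14],jaw))
```

```text
-0.00031331697489177403
[ 8.98e+01 -6.00e-01 -6.00e-01 -2.00e-03] [ 8.970e+01 -8.000e-01 -1.103e+02 -2.000e-03]
```

View pics/w5.png

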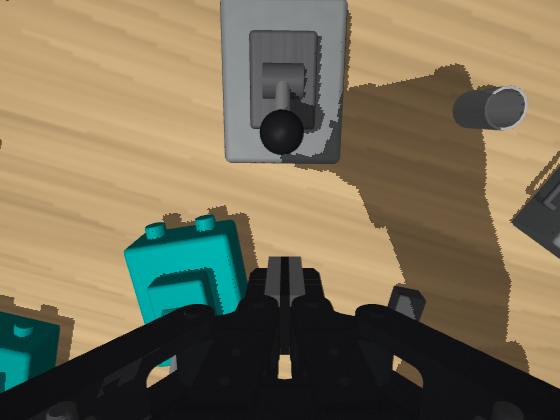

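The closed fingers are in line with the grey isolator's lever: ball at (282,132), rod directly behind it. The turquoise box at (190,270) is well clear. I'll lower and push.

Emit:
drive_tool(rows=[0, 35, 0, 0, 0, 0, 70, 0, 0, 0, 0, 90, -0.5, -0.5, 0, 0, 90, -0.5, -15, 0, 0, 90, -0.5, -28, 0, 0, 90, -0.5, -38, 0, 0, 90, -0.5, -48, 0, 0, 90, -0.5, -58, 0, 0, 90, -0.5, -68, 0, 0, 90, -0.5, -78, 0, 0, 90, -0.5, -88, 0, 0, 90, -0.5, -98, 0, 0, 90, -0.5, -105, 0, 0, 90, -0.5, -108, 0, 0, 90, -0.5, -110, 0, 0, 90, -0.5, -110, 0])

```text
clock: 10.55
tool_pos: [0.6161, 0.1853, 0.1397]
tcp_rot: [0.073, 1.563, -2.786]
ft_force: [-26.4, -6.8, 15.0]
finger_gap: 0.0003
```

The reaction is 27 N along the push, so the lever is on its stop. Backing off and rising.

Emit:
drive_tool(rows=[0, 0, 0, 6, 0, 0, 0, 0, 20, 0, 0, 0, 0, 50, 0, 0, -40, 0, 70, 0, 0, -80, 0, 80, 0, 0, -120, 0, 80, 0, 0, -140, 0, 90, 0, 0, -140, 0, 90, 0, 0, -140, 0, 90, 0])

```text
clock: 11.45
tool_pos: [0.5332, 0.1612, 0.2804]
tcp_rot: [3.137, 1.57, 0.279]
ft_force: [-0.2, -0.2, -1.1]
finger_gap: -0.0
```

Run:
```python
from plan import *
s=get_state();print(s['tool_pos'],s['ft_force'])
w=save('wrist','w6');a=save('scene','s6');b=save('side','d6')
c=np.vstack([np.hstack([cv2.resize(w,(400,300)),cv2.resize(b[145:325,200:440],(400,300))]),np.zeros((300,800,3),np.uint8)])
c[300:]=cv2.resize(a[170:320,120:520],(800,300));cv2.imwrite('pics/c6.png',c)
```

```text
[0.5331746  0.16119615 0.28040024] [-0.22670539 -0.16729708 -1.09786259]
```

View pics/c6.png

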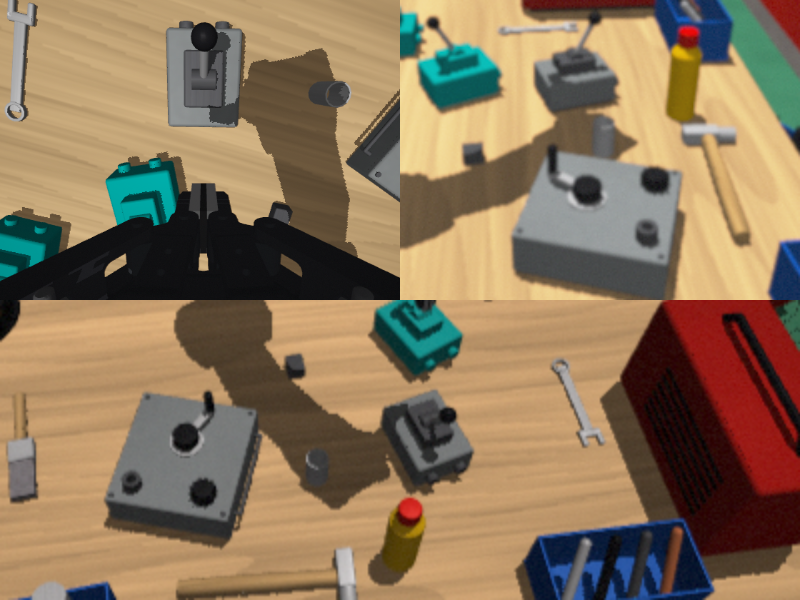

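The lever now leans to the far side and the crank points to the fourth position. The bystanders look unmoved. I'll check the numbers and hand in.

```bash
cat >> fit.py <<'E'
print('--- now')
P=tri(np.array([224,218.5]),np.array([290.6,236]));B=tri(np.array([344,227]),np.array([317,155.8]))
d=P-ax;print('joint',(np.radians(-108)-np.arctan2(d[1],d[0])+pb[2])%(2*np.pi))
l=(B-tp)[:2]@[np.cos(pi[2]),np.sin(pi[2])];print('toggle',.5+np.arctan2(l,B[2]-.082))
a=cv2.imread('pics/s0.png').astype(int);b=cv2.imread('pics/s6.png').astype(int)
E
python3 fit.py | sed -n '/now/,$p'
```

```text
--- now
pt [ 0.5395 -0.1593  0.1202] [-0.   0.1 -0.1 -0.1]
pt [0.6377 0.1916 0.1539] [-0.1  0.5 -0.4 -0.3]
joint 1.6544873853953623
toggle 0.974179062355248
```

```bash
python3 -c "
from station import *
print(finish_job(),get_state()['clock'])"
```

```text
the job is handed in; nothing more can be done
the job is handed in; nothing more can be done
```

The job is done and handed in at about 11.5 s on the robot's clock; no verdict was reported. With the isolator still off, I pushed the crank anticlockwise to its end stop, where it pushed back with about 7 N. I then turned it four clicks clockwise and let go. After that I pushed the grey isolator's lever across until it met its stop at 27 N, and raised the arm clear.

- **Crank:** the last pictures put it at 1.65 rad (target 1.676, within 0.12). In a wrist picture taken after I let go, its arm also lined up with the fourth position.
- **Lever:** measured at 0.97 rad, against the 0.88 needed.
- **Trim knob and bystanders:** nothing looks moved in the last pictures. I judged this by eye, without measuring.
- **Clearance:** the tool is at 0.28 m height. The remaining force reading is about 1 N, the same as when it was moving freely.

No check failed. The post height in the last measurement came out 10 mm low, because I read it from a coarse crop. That barely affects the crank angle.

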